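# Nest the beakers in the carrier and hold it up level

## Robot

A 6-joint arm with a two-finger parallel gripper is mounted at the origin on the work surface. World frame = base frame: x ahead of the robot, y to its left, z up, the work surface at z = 0. Lengths are in m, angles in rad, forces in N, time in s.
With the tool pointing down it reaches from about 0.275 to 0.75 m from the base axis. Payload 10.2 kg.
Tool frame: the origin (TCP) lies on the centre line of the jaws, within the pads' length; the fingertips stand r.tip_extent ahead of it and the grasp point (between the pads) lies 5 mm behind it (r.tip_extent is the distance from the TCP to the fingertips, in m); x points along the fingers, z is the direction in which the jaws open and shut, and the axes are right-handed (so a half turn about x gives the same grasp; the last joint's range is limited). The gripper opens to 85 mm and grips with 20 to 120 N. Pads are 22 mm wide; open, the fingers measure 114 mm over their backs; the gripper's body (76 mm by 85 mm) begins 54 mm behind the grasp point. The pads swing forward as they close: fully open they stand 13 mm farther back than shut.
Start: joints at [1.03, 0.313, 1.498, -0, 1.331, -0.223], TCP at [0.164, 0.499, 0.222] pointing down, gripper open.
Joint ranges: [-2.94, 2.94], [-0.97, 2.17], [0.19, 2.56], [-1.23, 4.37], [0.02, 3.11], [-2.88, 2.88]. Speed limits (rad/s): [2.39, 2.39, 3.01, 3.14, 3.14, 3.14].

## Interface

Orientations are given as a 3x3 rotation matrix whose columns are the frame's x, y, z axes.
In Python, from cell import r, optics, sign_off gives the robot as it stands. The module is installed in compiled form; this text tells all that it offers.
- The arm moves only by the shell command python3 -m jog 'ROWS' [FORCE]. ROWS is JSON, one flat list of numbers, 7 for each row, row after row: the closure in counts, from 0 (fully open) to 255 (shut), then the shift along the tool's x, y, z in m, then the turn, a rotation vector about the tool's x, y, z in rad. A call has 1 to 12 rows; each row shifts and turns the commanded pose from where the row before left it, along the tool's axes as they then stand; what a row does not reach is not made up. A row lasts 1/10 s, in which the tool goes at most 50 mm and 8.59 degrees, less where a joint would pass 70% of its speed; a pose out of reach is approached as far as the arm can. A call with a gripper value outside its range is refused whole. The fingers move at their own pace and stop on an object; FORCE is the grip in N (left out, the last holds). Time passes only in rows, so rows that do not move let the fingers close. It gives the time, the measured TCP pose, the force and the opening at its end, in the units of the state.
- r.observe(): the state, without advancing time (a new reading comes with each control period).
- optics.get_image(name): name is "scene" or "side" or "wrist"; returns a dict with "frame" (400x640x3 uint8, blue, green, red), "vfov" (degrees; the focal length in pixels is half the picture's height over the tangent of half this angle, whatever the lens; pixels are square), "cx", "cy" (the principal point, pixels), "k1" (the pictures are not rectified: a ray, as slopes to the right and down, at radius r is drawn at 1 + k1 r^2 times it, then the intrinsics apply), "R" (3x3) and "t" (3): a world point X has camera coordinates R X + t. Camera axes: x right, y down, z forward; pixel columns grow to the right and rows downward; lengths in m; the calibration is good to about 2 mm. A picture is of the moment at which its call begins. There is no depth.
- sign_off(): hands the job in, once; it reports no verdict.
The state is a dict: "clock": time; "joint_pos": joint angles; "joint_velocities": joint speeds; "joint_torque": joint torques, N m; "eef_pos": TCP position; "eef_rot": TCP orientation; "ft_force": force on the tool from outside, world axes, zero at the start; "torque": the same for the moment, N m; "width": opening from 0.0 (shut) to 1.0 (fully open).
Only numpy, scipy, OpenCV 4.12 (cv2) and the standard library are available. Lean on these libraries where they do the work, as an engineer would, in place of code of your own. Each camera call takes 0.05 s, during which the arm holds its last target. There are 200 camera calls.

## Task

Clear the trolley top for wiping: put the two loose steel beakers into the two beakers standing in the carrier, one in each so that it stays balanced, each nested fully down and upright, lowered in rather than dropped. Then take the carrier by its handle, lift it about ten centimetres clear of the trolley, keeping it level all the way, and finish while still holding it there, still and level, with all four beakers in place. Leave the other things on the trolley where they are.

Things in the scene. Friction and masses are not known exactly. Their poses are not given: they have to be found in the camera images.
- cup_a_mid (a point): Steel tapering beaker, one of four alike: 64 mm high, outside 39 mm across the base and 64 mm across the rim, wall 2.5 mm, inner floor 25 mm above its underside, about 60 g. Point: on its axis, half-way up (32 mm); z towards the rim. Loose, upright on the trolley top at -y. Nested, it rests on the other's inner floor: its point 25 mm above the other's, about 2 mm of play all round.
- cup_b_mid (a point): Steel tapering beaker, one of four alike: 64 mm high, outside 39 mm across the base and 64 mm across the rim, wall 2.5 mm, inner floor 25 mm above its underside, about 60 g. Point: on its axis, half-way up (32 mm); z towards the rim. The other loose one, upright on the trolley top at -y.
- cup_l_mid (a point): Steel tapering beaker, one of four alike: 64 mm high, outside 39 mm across the base and 64 mm across the rim, wall 2.5 mm, inner floor 25 mm above its underside, about 60 g. Point: on its axis, half-way up (32 mm); z towards the rim. Stands in the carrier's ring at the carrier's +y end, underside 6 mm above the carrier's underside.
- cup_r_mid (a point): Steel tapering beaker, one of four alike: 64 mm high, outside 39 mm across the base and 64 mm across the rim, wall 2.5 mm, inner floor 25 mm above its underside, about 60 g. Point: on its axis, half-way up (32 mm); z towards the rim. Stands in the carrier's ring at the carrier's -y end, underside 6 mm above the carrier's underside.
- carrier: Loose metal carrier, 0.35 kg: flat plate 110 mm (its x) by 260 mm (its y), 6 mm thick, with two 7 mm high rings on its y axis, 90 mm either side of the centre, that locate the beakers' bases, and a white upright handle in the middle. Origin: centre of the plate's underside, at 0 height when it stands on the trolley; z up.
- carrier_grip (a point): Centre of the carrier's handle bar, 125 mm above the carrier's underside, over the plate's centre and balanced there when the beakers are shared evenly. The bar is 16 mm thick (carrier x), 66 mm long (carrier y) and 18 mm high, on two 10 mm posts 48 mm apart (24 mm either side of the centre along y); axes as the carrier's.
- amber_bottle: Bystander: amber glass bottle, 60 mm across, 150 mm high; origin under its base.
- jar: Bystander: glass jar with steel lid, 84 mm across, 110 mm high; origin under its base.
- pump: Bystander: white pump dispenser, 70 by 90 mm, 235 mm high; origin under its base.
- test_pot: Bystander: closed white plastic pot, 52 mm across, 60 mm high; origin under its base.
- syringe: Bystander: capped syringe, 145 mm long, 18 mm high, lying between the loose beakers and the carrier; origin under its middle, x along it.
- forceps: Bystander: steel forceps, 150 mm long, 6 mm high, lying near the robot; origin under the middle, x along them.
- syringe_box: Bystander, does not move: cardboard box, 160 by 200 mm (x, y), 70 mm high; origin under its centre.
- dish: Bystander, does not move: open steel dish, 104 by 204 mm (x, y), 35 mm high; origin under its centre.

How it is judged:
On the way:
1. each loose beaker is nested, fully down, in its own carrier beaker and let go, the carrier still standing on the trolley ((((horizontal distance between cup_a_mid and cup_l_mid below 0.006 m and z of cup_a_mid in the frame of cup_l_mid between 0.021 and 0.03 m and angle between the z axis of cup_a_mid and the z axis of cup_l_mid, either way round below 0.12 rad) and (horizontal distance between cup_b_mid and cup_r_mid below 0.006 m and z of cup_b_mid in the frame of cup_r_mid between 0.021 and 0.03 m and angle between the z axis of cup_b_mid and the z axis of cup_r_mid, either way round below 0.12 rad)) or ((horizontal distance between cup_a_mid and cup_r_mid below 0.006 m and z of cup_a_mid in the frame of cup_r_mid between 0.021 and 0.03 m and angle between the z axis of cup_a_mid and the z axis of cup_r_mid, either way round below 0.12 rad) and (horizontal distance between cup_b_mid and cup_l_mid below 0.006 m and z of cup_b_mid in the frame of cup_l_mid between 0.021 and 0.03 m and angle between the z axis of cup_b_mid and the z axis of cup_l_mid, either way round below 0.12 rad))) and x of cup_l_mid in the frame of carrier between -0.01 and 0.01 m and y of cup_l_mid in the frame of carrier between 0.08 and 0.1 m and z of cup_l_mid in the frame of carrier between 0.033 and 0.044 m and x of cup_r_mid in the frame of carrier between -0.01 and 0.01 m and y of cup_r_mid in the frame of carrier between -0.1 and -0.08 m and z of cup_r_mid in the frame of carrier between 0.033 and 0.044 m and height (world z) of carrier below 0.012 m and angle between carrier's own z axis and vertical below 0.06 rad and contact force between each of cup_a, cup_b, cup_l, cup_r and the fingers below 0.2 N), for 0.2 s.
At the end, for the whole second after the job is handed in: Finishes holding: fingers grip the carrier (over 2 N), underside 7 to 16 cm up, tilt under 0.12 rad, still (0.03 m/s, 0.15 rad/s), no bystander or beaker touched; its own beakers in their rings (10 mm), each with one loose beaker nested in it (axes within 6 mm, 0.12 rad; 21 to 30 mm higher) ((((horizontal distance between cup_a_mid and cup_l_mid below 0.006 m and z of cup_a_mid in the frame of cup_l_mid between 0.021 and 0.03 m and angle between the z axis of cup_a_mid and the z axis of cup_l_mid, either way round below 0.12 rad) and (horizontal distance between cup_b_mid and cup_r_mid below 0.006 m and z of cup_b_mid in the frame of cup_r_mid between 0.021 and 0.03 m and angle between the z axis of cup_b_mid and the z axis of cup_r_mid, either way round below 0.12 rad)) or ((horizontal distance between cup_a_mid and cup_r_mid below 0.006 m and z of cup_a_mid in the frame of cup_r_mid between 0.021 and 0.03 m and angle between the z axis of cup_a_mid and the z axis of cup_r_mid, either way round below 0.12 rad) and (horizontal distance between cup_b_mid and cup_l_mid below 0.006 m and z of cup_b_mid in the frame of cup_l_mid between 0.021 and 0.03 m and angle between the z axis of cup_b_mid and the z axis of cup_l_mid, either way round below 0.12 rad))) and x of cup_l_mid in the frame of carrier between -0.01 and 0.01 m and y of cup_l_mid in the frame of carrier between 0.08 and 0.1 m and z of cup_l_mid in the frame of carrier between 0.033 and 0.044 m and x of cup_r_mid in the frame of carrier between -0.01 and 0.01 m and y of cup_r_mid in the frame of carrier between -0.1 and -0.08 m and z of cup_r_mid in the frame of carrier between 0.033 and 0.044 m and height (world z) of carrier between 0.07 and 0.16 m and angle between carrier's own z axis and vertical below 0.12 rad and linear speed of carrier below 0.03 m/s and angular speed of carrier below 0.15 rad/s and contact force between carrier and the fingers above 2 N and contact force between each of cup_a, cup_b, cup_l, cup_r and the fingers below 0.2 N and contact force between carrier and amber_bottle below 0.1 N and contact force between carrier and jar below 0.1 N and contact force between carrier and pump below 0.1 N and contact force between carrier and test_pot below 0.1 N and contact force between carrier and syringe below 0.1 N and contact force between carrier and forceps below 0.1 N and contact force between carrier and syringe_box below 0.1 N and contact force between carrier and dish below 0.1 N); the arm keeps its last pose, push and grip.
It fails at once if the carrier is tipped (more than 0.3 rad) (angle between carrier's own z axis and vertical above 0.3 rad).
It fails at once if a beaker is dropped (free fall faster than 0.7 m/s, about 25 mm) ((contact force between cup_a and anything else below 0.02 N and linear speed of cup_a above 0.7 m/s) or (contact force between cup_b and anything else below 0.02 N and linear speed of cup_b above 0.7 m/s) or (contact force between cup_l and anything else below 0.02 N and linear speed of cup_l above 0.7 m/s) or (contact force between cup_r and anything else below 0.02 N and linear speed of cup_r above 0.7 m/s)).
It fails at once if a bystander is moved by more than 30 mm (distance of any of amber_bottle, jar, pump, test_pot, syringe, forceps from where it was at the start of the episode above 0.03 m).
It also fails if it takes over 72 s, if anything falls off the work surface, if the arm or the gripper's body presses on something with over 40 N, if the wrist force passes 120 N, or if a joint passes its speed limit or range.

## Working session

There is one attempt and no reset: what is moved stays moved. The work goes in short steps, Python scripts to look and compute and a shell command to move; the robot and the scene stay as the last step left them, time stands still between calls to the robot, and variables do not carry over. Pictures are saved under pics/ and viewed, about 8 in all and at most 12, crops included, and the job is handed in when it is done.

```bash
mkdir -p pics
cat > h.py <<'E'
import numpy as np,cv2
from cell import r,optics
def cap(n):
    d=optics.get_image(n); d['f']=200/np.tan(np.radians(d['vfov'])/2); return d
def ray(d,u,v):
    x=np.array([(u-d['cx'])/d['f'],(v-d['cy'])/d['f']]); s=x.copy()
    for _ in range(20): s=x/(1+d['k1']*(s@s))
    R=np.array(d['R']); return -R.T@np.array(d['t']), R.T@np.array([s[0],s[1],1])
def onz(d,u,v,z):
    o,k=ray(d,u,v); return o+k*(z-o[2])/k[2]
def proj(d,X):
    c=np.array(d['R'])@np.array(X)+np.array(d['t']); s=c[:2]/c[2]; s=s*(1+d['k1']*(s@s)); return s*d['f']+[d['cx'],d['cy']]
def save(d,p,box=None,k=1):
    f=d['frame']
    if box: f=f[box[1]:box[3],box[0]:box[2]]
    cv2.imwrite('pics/'+p,cv2.resize(f,None,fx=k,fy=k,interpolation=cv2.INTER_CUBIC))
E
python3 - <<'E'
from h import *
import pickle
D={n:cap(n) for n in('scene','side','wrist')}
pickle.dump(D,open('d0.pkl','wb'))
for n in D: save(D[n],n+'0.png'); print(n,(-np.array(D[n]['R']).T@D[n]['t']).round(3),D[n]['vfov'],D[n]['k1'])
s=r.observe();print(s['clock'],s['eef_pos'],s['eef_rot'],r.tip_extent,s['width'])
E
```

```text
scene [ 1.476 -0.829  1.148] 42.96489726330646 -0.14654473622669312
side [ 0.412 -0.755  0.885] 54.22360560152625 -0.02832021158715158
wrist [0.085 0.524 0.372] 68.8710910146861 -0.0011805427154007234
0.15 [0.16395862 0.49851991 0.22136289] [[-5.27912554e-04 -9.49916293e-01  3.12504013e-01]
 [-8.73772862e-04  3.12504376e-01  9.49915918e-01]
 [-9.99999479e-01  2.28415012e-04 -9.94986061e-04]] 0.014 0.996621325213609
```

View pics/scene0.png

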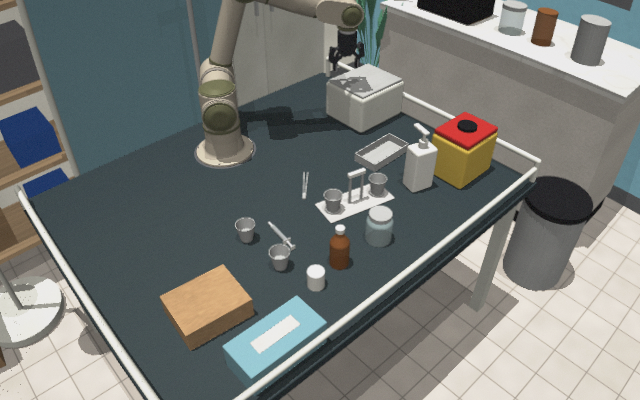

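View pics/side0.png

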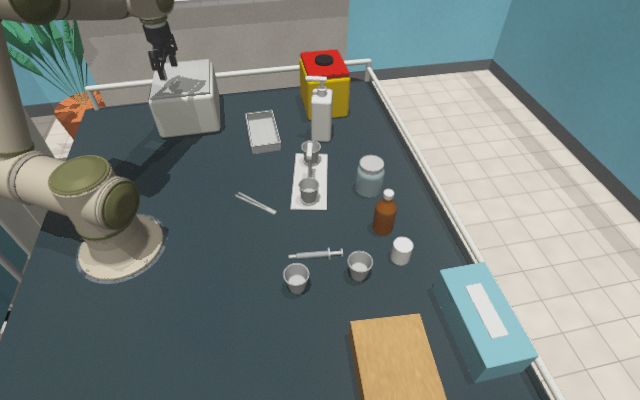

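Scene: the loose beakers are at about (245,230) and (279,257), with the carrier at (355,200). Side: the loose beakers are at (296,278) and (360,266), with the carrier at (310,180). I'll enlarge the side view next.

Run:
```python
from h import *
import pickle
D=pickle.load(open('d0.pkl','rb'))
save(D['side'],'side0c.png',(230,130,430,300),4) if 0 else save(D['side'],'side0c.png',(255,135,415,300),3.6)
save(D['scene'],'scene0c.png',(220,155,420,305),4)
```

```text
(no output)
```

View pics/side0c.png

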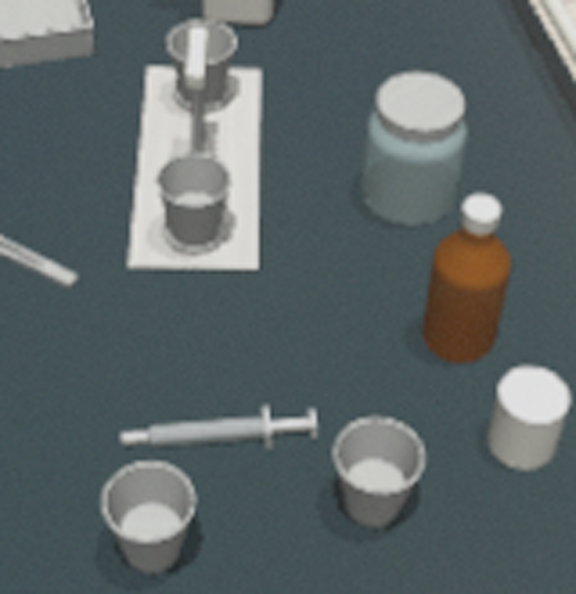

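View pics/scene0c.png

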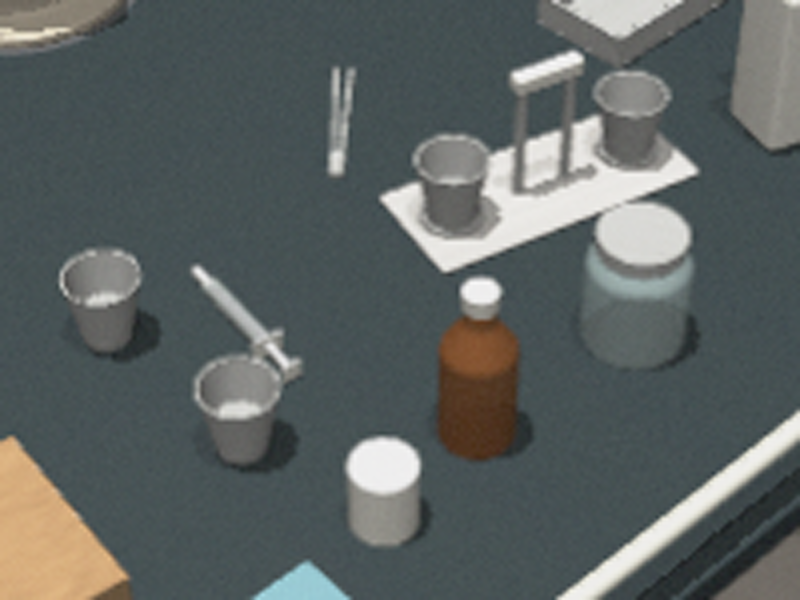

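Rim centres in the crops: side loose (149,500) and (379,455), side carrier (194,186) and (202,43); scene loose (101,279) and (238,387), scene carrier (451,161) and (631,98). Both views show the carrier plate corners clearly.

Run:
```python
from h import *
import pickle
D=pickle.load(open('d0.pkl','rb'))
def S(n,p,z):
    k,o=((3.6,(255,135)),(4,(220,155)))[n=='scene']
    return onz(D[n],p[0]/k+o[0],p[1]/k+o[1],z)[:2].round(4)
for nm,a,b,z in [('loose1',(149,500),(101,279),.064),('loose2',(379,455),(238,387),.064),('near',(194,186),(451,161),.07),('far',(202,43),(631,98),.07),('barend+y',(0,0),(581,58),.134),
 ('corner--',(128,268),(381,200),.006),('corner+-',(258,268),(446,270),.006),('c++',(262,68),(698,171),.006),('c-+',(146,66),(600,116),.006),('jar top',(420,102),(642,235),.11),('bottle top',(481,208),(481,293),.15),('pot',(533,398),(384,463),.06),('syr tip',(122,438),(198,270),.009),('syr end',(314,423),(293,370),.009)]:
    print(nm,S('side',a,z),S('scene',b,z))
```

```text
loose1 [ 0.4649 -0.2287] [ 0.463  -0.2261]
loose2 [ 0.6285 -0.2243] [ 0.6256 -0.2194]
near [0.549  0.0583] [0.5469 0.0698]
far [0.5899 0.2398] [0.5894 0.243 ]
barend+y [0.4142 0.2543] [0.5773 0.1881]
corner-- [0.4877 0.0367] [0.4894 0.0429]
corner+- [0.5948 0.0153] [0.5911 0.0239]
c++ [0.6537 0.2691] [0.6469 0.2741]
c-+ [0.5441 0.2939] [0.5359 0.2664]
jar top [0.745  0.0795] [0.7441 0.0843]
bottle top [ 0.7378 -0.0852] [ 0.737  -0.0816]
pot [ 0.7532 -0.196 ] [ 0.7505 -0.1871]
syr tip [ 0.4572 -0.1356] [ 0.4565 -0.1296]
syr end [ 0.6023 -0.1507] [ 0.5969 -0.1451]
```

```bash
python3 -m jog '[0,0,0,0,0.148,0,0, 0,0,0,0,0.148,0,0, 0,0,0,0,0.148,0,0, 0,0,0,0,0.148,0,0, 0,0,0,0,0.148,0,0, 0,0,0,0,0.148,0,0, 0,0,0,0,0.148,0,0, 0,0,0,0,0.148,0,0, 0,0,0,0,0.148,0,0, 0,0,0,0,0.148,0,0]' 40
cat >> h.py <<'E'
from scipy.spatial.transform import Rotation as Ro
def go(p,yaw=-.226):
    s=r.observe(); R=np.array(s['eef_rot']); z=np.array([np.cos(yaw),np.sin(yaw),0]); x=np.array([0,0,-1.])
    T=np.column_stack([x,np.cross(z,x),z])
    print('at',np.round(s['eef_pos'],4),'shift',(R.T@(np.array(p)-s['eef_pos'])).round(4),'turn',Ro.from_matrix(R.T@T).as_rotvec().round(4),'w',round(s['width'],3),'F',np.round(s['ft_force'],2),'t',s['clock'])
E
python3 - <<'E'
from h import *
import pickle
go([.465,-.228,.2])
D=pickle.load(open('d0.pkl','rb'))
for p in [(313,139),(330,140)]: print('pump',onz(D['side'],*p,0).round(3))
for p in [(404,181),(418,190),(434,183)]: print('pump',onz(D['scene'],*p,0).round(3))
for p in [(249,152),(279,150)]: print('dish',onz(D['side'],*p,0).round(3))
E
```

```text
clock: 1.15
eef_pos: [0.164, 0.4986, 0.2215]
eef_rot: [[-0.0, 0.231, 0.973], [-0.001, 0.973, -0.231], [-1.0, -0.001, -0.0]]
ft_force: [-0.0, -0.1, -0.0]
width: 0.999
at [0.164  0.4986 0.2215] shift [ 0.0218 -0.6374  0.4607] turn [-0.0071 -0.0002  0.0006] w 0.999 F [-0.02 -0.13 -0.  ] t 1.15
pump [0.62  0.369 0.   ]
pump [0.68  0.351 0.   ]
pump [0.603 0.378 0.   ]
pump [0.671 0.376 0.   ]
pump [0.685 0.452 0.   ]
dish [0.385 0.34  0.   ]
dish [0.49  0.331 0.   ]
```

```bash
python3 -m jog '[0,0,-0.0398,0.0288,0,0,0, 0,0,-0.0398,0.0288,0,0,0, 0,0,-0.0398,0.0288,0,0,0, 0,0,-0.0398,0.0288,0,0,0, 0,0,-0.0398,0.0288,0,0,0, 0,0,-0.0398,0.0288,0,0,0, 0,0,-0.0398,0.0288,0,0,0, 0,0,-0.0398,0.0288,0,0,0]' >/dev/null;  python3 -m jog '[0,0,-0.0398,0.0288,0,0,0, 0,0,-0.0398,0.0288,0,0,0, 0,0,-0.0398,0.0288,0,0,0, 0,0,-0.0398,0.0288,0,0,0, 0,0,-0.0398,0.0288,0,0,0, 0,0,-0.0398,0.0288,0,0,0, 0,0,-0.0398,0.0288,0,0,0, 0,0,-0.0398,0.0288,0,0,0, 0,0,0,0,0,0,0]'
python3 - <<'E'
from h import *
import pickle
go([.465,-.228,.2]); d=cap('wrist'); pickle.dump(d,open('w1.pkl','wb')); save(d,'w1.png')
print((-np.array(d['R']).T@d['t']).round(3))
for c in [(.464,-.227),(.627,-.222)]: print(proj(d,[*c,.064]).round(1))
E
```

```text
clock: 2.85
eef_pos: [0.4704, -0.2298, 0.2203]
eef_rot: [[-0.001, 0.229, 0.973], [0.0, 0.973, -0.229], [-1.0, -0.0, -0.001]]
ft_force: [-0.5, 1.1, -0.4]
width: 1.003
at [ 0.4704 -0.2298  0.2203] shift [ 0.0203  0.0005 -0.0056] turn [-0.005  -0.0011  0.0001] w 1.003 F [-0.5   1.05 -0.44] t 2.85
[ 0.49  -0.15   0.371]
[313.9 178.2]
[465.1 139.1]
```

View pics/w1.png

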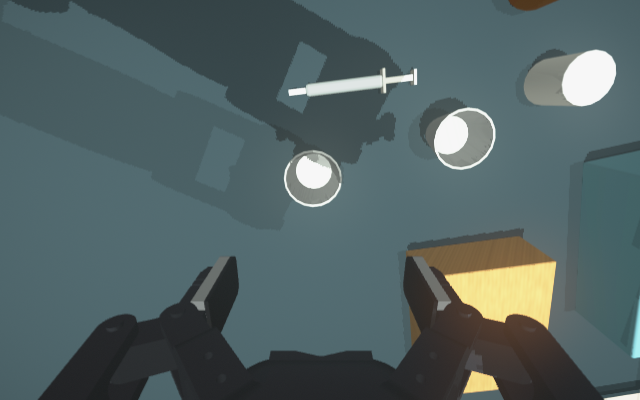

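Rims sit at (313,178) and (464,138) in the wrist view, which agrees with the predictions to within 1 px. I'll descend on loose beaker 1 and grip it.

```bash
python3 -m jog '[0,0.04,0.0013,-0.0069,-0.005,-0.001,0, 0,0.04,0,0,0,0,0, 0,0.04,0,0,0,0,0, 0,0.025,0,0,0,0,0, 0,0.015,0,0,0,0,0, 0,0,0,0,0,0,0, 0,0,0,0,0,0,0]' 40
python3 -m jog '[120,0,0,0,0,0,0, 120,0,0,0,0,0,0, 120,0,0,0,0,0,0, 120,0,0,0,0,0,0, 120,0,0,0,0,0,0, 120,0,0,0,0,0,0]' 40
python3 - <<'E'
from h import *
go([.464,-.227,.06])
E
```

```text
clock: 3.6
eef_pos: [0.4636, -0.2221, 0.0626]
eef_rot: [[0.001, 0.219, 0.976], [-0.001, 0.976, -0.219], [-1.0, -0.0, 0.002]]
ft_force: [0.3, -0.8, 1.2]
width: 0.996
clock: 4.2
eef_pos: [0.4634, -0.2227, 0.0618]
eef_rot: [[0.001, 0.22, 0.975], [-0.0, 0.975, -0.22], [-1.0, -0.0, 0.001]]
ft_force: [1.1, -0.7, -0.1]
width: 0.529
at [ 0.4634 -0.2227  0.0618] shift [ 0.0018 -0.0041  0.0015] turn [0.004 0.001 0.   ] w 0.529 F [ 1.12 -0.68 -0.15] t 4.2
```

Run:
```python
from h import *
d=cap('wrist'); e=cap('side')
a=d['frame'][100:400,120:520]; b=cv2.resize(e['frame'][210:330,220:380],(400,300),interpolation=cv2.INTER_CUBIC)
cv2.imwrite('pics/g1.png',np.hstack([a,b]))
```

```text
(no output)
```

View pics/g1.png

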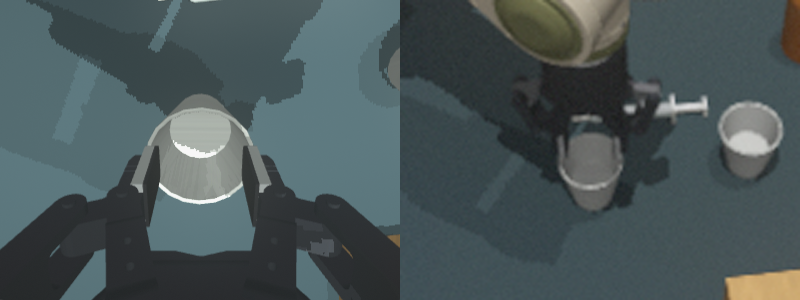

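Run:
```python
from h import *
d=cap('wrist');e=cap('side')
print('tcp',proj(d,r.observe()['eef_pos']).round(1))
print('rim bottom wrist',onz(d,320,302,.064).round(4),'rim top', onz(d,320,207,.064).round(4),'L',onz(d,254,268,.064).round(4),'R',onz(d,388,268,.064).round(4))
for p in [(591,187),(558,160),(622,160)]: print('side',onz(e,220+(p[0]-400)*.4,210+p[1]*.4,.064).round(4))
cv2.imwrite('pics/g1c.png',cv2.resize(d['frame'][180:330,220:420],(800,600),interpolation=cv2.INTER_CUBIC))
```

```text
tcp [319.7 249. ]
rim bottom wrist [ 0.4558 -0.2571  0.064 ] rim top [ 0.4695 -0.1965  0.064 ] L [ 0.4234 -0.2252  0.064 ] R [ 0.5    -0.2425  0.064 ]
side [ 0.46  -0.259  0.064]
side [ 0.4331 -0.2227  0.064 ]
side [ 0.4947 -0.2351  0.064 ]
```

View pics/g1c.png

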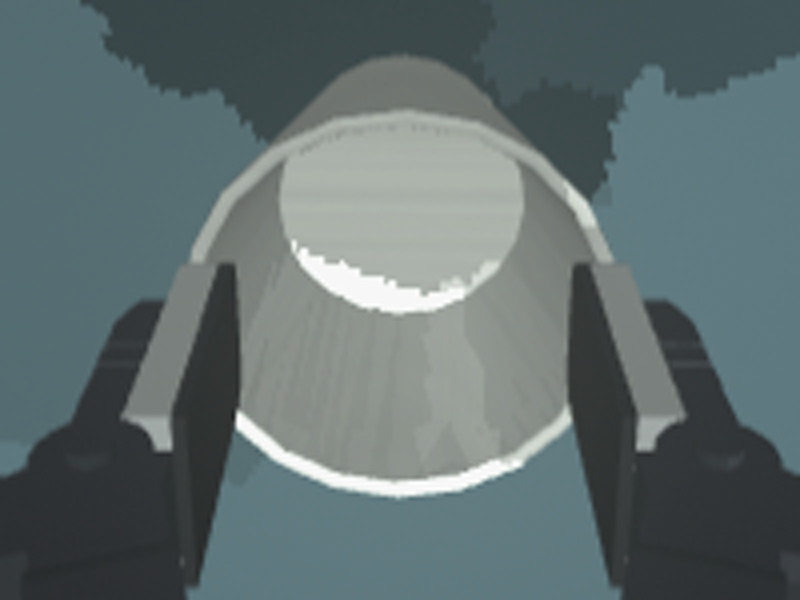

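The rim centre is unmoved, but the pads show about 45–50 mm apart, inside the 59 mm rim. They seem to have closed above the rim and swung down into it. I'll work out the tip height from the pixels.

Run:
```python
from h import *
d=cap('wrist')
for z in (.03,.04,.048,.055,.062,.07,.08):
    a=onz(d,220+235/4,180+265/4,z);b=onz(d,220+571/4,180+265/4,z); R=np.array(r.observe()['eef_rot'])
    m=R.T@((a+b)/2-r.observe()['eef_pos']); print(z,'gap',np.linalg.norm(a-b).round(4),'mid in tool',m.round(4))
```

```text
0.03 gap 0.0589 mid in tool [ 0.0318 -0.0151  0.0006]
0.04 gap 0.0557 mid in tool [ 0.0218 -0.0098  0.0006]
0.048 gap 0.0531 mid in tool [ 0.0138 -0.0055  0.0006]
0.055 gap 0.0508 mid in tool [ 0.0068 -0.0018  0.0006]
0.062 gap 0.0486 mid in tool [-0.0002  0.0019  0.0006]
0.07 gap 0.046 mid in tool [-0.0082  0.0062  0.0006]
0.08 gap 0.0428 mid in tool [-0.0182  0.0115  0.0006]
```

Run:
```python
from h import *
import pickle
d=pickle.load(open('w1.pkl','rb'));e=cap('side')
R=np.array([[0,.229,.973],[0,.973,-.229],[-1,0,0]]);p=np.array([.4704,-.2298,.2203])
for x in (-.03,-.02,-.01,0,.01,.014):
    a=onz(d,238,257,p[2]-x);b=onz(d,406,257,p[2]-x)
    print(x,np.linalg.norm(a-b).round(4),(R.T@((a+b)/2-p)).round(4))
cv2.imwrite('pics/g1s.png',cv2.resize(e['frame'][250:300,270:330],(720,600),interpolation=cv2.INTER_CUBIC))
```

```text
-0.03 0.0791 [-0.03    0.0121  0.0012]
-0.02 0.0856 [-0.02    0.0063  0.0013]
-0.01 0.0921 [-0.01    0.0005  0.0013]
0 0.0986 [ 0.     -0.0053  0.0014]
0.01 0.1052 [ 0.01   -0.0111  0.0014]
0.014 0.1078 [ 0.014  -0.0134  0.0014]
```

View pics/g1s.png

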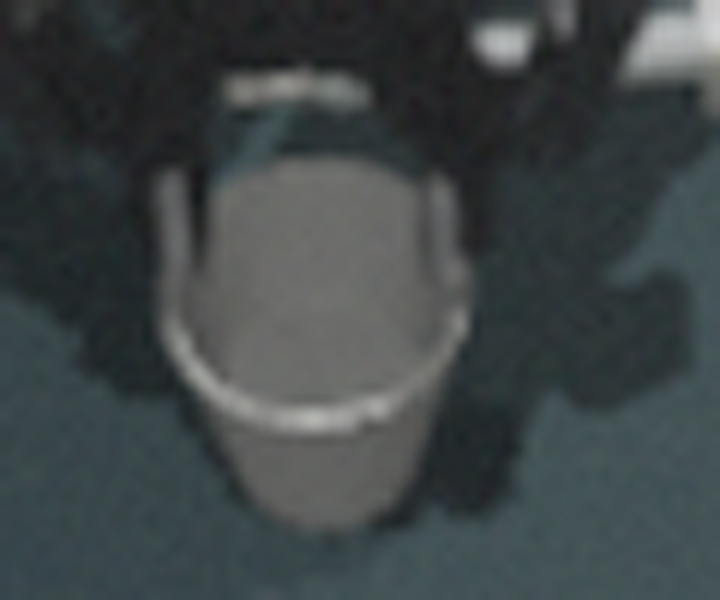

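The image puts the tips about 11 mm behind the TCP at this opening, and they closed on nothing. So they were above the rim, not gripping. I'll rise, open, correct y, then go lower to z≈0.035, which is safe above the table under either reading of the tip length.

```bash
python3 -m jog '[120,-0.02,-0.0041,0,0.004,0.001,0, 0,-0.015,0,0.001,0,0,0, 0,0,0,0,0,0,0, 0,0,0,0,0,0,0, 0,0,0,0,0,0,0, 0,0,0,0,0,0,0]' 40
python3 - <<'E'
from h import *
go([.464,-.227,.035]); d=cap('wrist')
print(proj(d,[.464,-.227,.064]).round(1)); save(d,'w2.png',(200,150,440,330),3)
E
```

```text
clock: 5.1
eef_pos: [0.4632, -0.2266, 0.096]
eef_rot: [[-0.001, 0.224, 0.975], [0.001, 0.975, -0.224], [-1.0, 0.001, -0.001]]
ft_force: [-0.5, 1.0, 0.3]
width: 1.003
at [ 0.4632 -0.2266  0.096 ] shift [ 0.061  -0.0002  0.001 ] turn [ 0.     -0.0012 -0.0006] w 1.003 F [-0.51  0.99  0.3 ] t 5.1
[321.2 226.6]
```

View pics/w2.png

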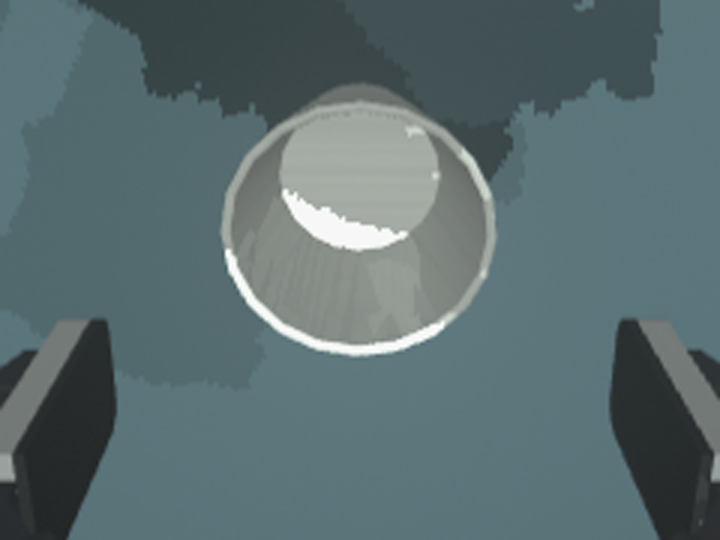

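The beaker stands unmoved with its rim at (320,226), centred between the open pads. Descending and gripping.

```bash
python3 -m jog '[0,0.03,0,0,0,-0.001,0, 0,0.02,0,0,0,0,0, 0,0.011,0,0,0,0,0, 0,0,0,0,0,0,0, 120,0,0,0,0,0,0, 120,0,0,0,0,0,0, 120,0,0,0,0,0,0, 120,0,0,0,0,0,0, 120,0,0,0,0,0,0, 120,0,0,0,0,0,0]' 40
python3 - <<'E'
from h import *
import pickle
go([.464,-.227,.035]); d=cap('wrist');pickle.dump(d,open('w3.pkl','wb'))
print(proj(d,[.464,-.227,.064]).round(1)); save(d,'w3.png',(220,180,420,330),4)
E
```

```text
clock: 6.15
eef_pos: [0.464, -0.2273, 0.0373]
eef_rot: [[0.003, 0.224, 0.975], [-0.002, 0.975, -0.224], [-1.0, -0.001, 0.003]]
ft_force: [-2.4, 0.2, 5.6]
width: 0.704
at [ 0.464  -0.2273  0.0373] shift [ 0.0023  0.0003 -0.0001] turn [0.0001 0.0028 0.0011] w 0.704 F [-2.44  0.23  5.64] t 6.15
[319.6 274.6]
```

View pics/w3.png

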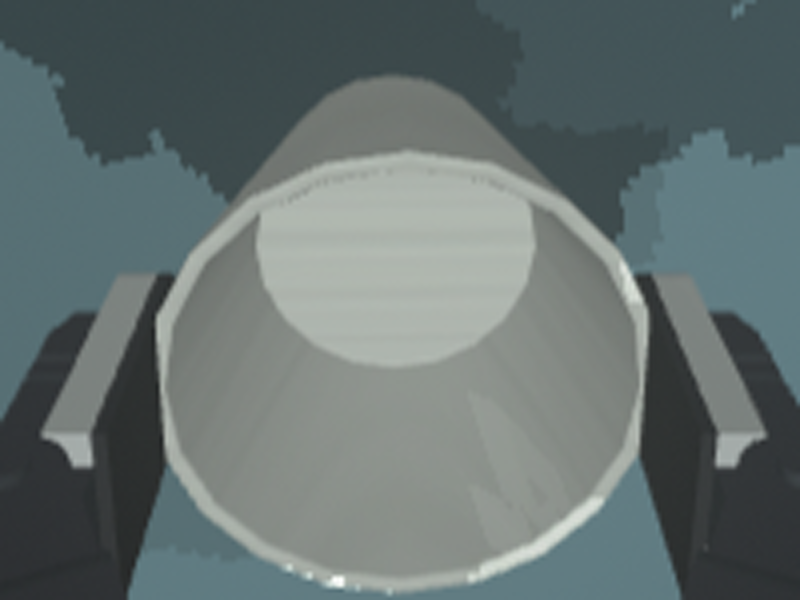

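The pads are outside the rim on both sides, touching near (157,330) and (645,320) in the crop. Next: the tip height, so I know the nesting clearance.

Run:
```python
from h import *
import pickle
d=pickle.load(open('w3.pkl','rb'));s=r.observe();p=s['eef_pos'];R=np.array(s['eef_rot'])
for x in (-.025,-.02,-.015,-.01,-.005,0):
    a=onz(d,258,248.75,p[2]-x);b=onz(d,383.75,248.75,p[2]-x)
    print(x,(p[2]-x).round(4),np.linalg.norm(a-b).round(4),(R.T@((a+b)/2-p)).round(4))
```

```text
-0.025 0.0623 0.061 [-0.025   0.0137  0.0007]
-0.02 0.0573 0.0634 [-0.02    0.011   0.0007]
-0.015 0.0523 0.0658 [-0.015   0.0083  0.0007]
-0.01 0.0473 0.0682 [-0.01    0.0056  0.0007]
-0.005 0.0423 0.0706 [-0.005   0.0029  0.0007]
0 0.0373 0.0731 [0.     0.0001 0.0007]
```

```bash
python3 -m jog '[120,-0.004,0,0,0,0,0, 120,-0.006,0,0,0,0,0, 120,-0.02,0,0,0,0,0, 120,-0.03,0,0,0,0,0, 120,-0.035,0,0,0,0,0, 120,-0.035,0,0,0,0,0, 120,-0.03,0,0,0,0,0, 120,-0.01,0,0,0,0,0, 120,0,0,0,0,0,0]'
python3 - <<'E'
from h import *
import pickle
go([.53,-.03,.21]); d=cap('wrist');s=r.observe();p=s['eef_pos'];R=np.array(s['eef_rot'])
f=d['frame'].astype(int); g=cv2.cvtColor(d['frame'],cv2.COLOR_BGR2GRAY)
print('col320 grads',[ (y,int(g[y,319])) for y in range(195,345,3)])
for y in (240,250,260,265): print(y,[int(v) for v in g[y,240:402:3]])
E
```

```text
clock: 7.1
eef_pos: [0.4636, -0.2271, 0.2068]
eef_rot: [[0.003, 0.224, 0.975], [-0.002, 0.975, -0.224], [-1.0, -0.001, 0.003]]
ft_force: [0.9, 0.6, -1.0]
width: 0.703
at [ 0.4636 -0.2271  0.2068] shift [-0.0033  0.2069  0.0205] turn [0.     0.0032 0.0011] w 0.703 F [ 0.86  0.58 -1.02] t 7.1
col320 grads [(195, 101), (198, 102), (201, 102), (204, 101), (207, 101), (210, 101), (213, 102), (216, 102), (219, 154), (222, 146), (225, 152), (228, 154), (231, 153), (234, 155), (237, 153), (240, 151), (243, 156), (246, 153), (249, 154), (252, 152), (255, 154), (258, 152), (261, 153), (264, 151), (267, 153), (270, 156), (273, 126), (276, 126), (279, 125), (282, 125), (285, 124), (288, 125), (291, 124), (294, 124), (297, 123), (300, 122), (303, 121), (306, 121), (309, 120), (312, 121), (315, 121), (318, 122), (321, 122), (324, 134), (327, 138), (330, 100), (333, 99), (336, 99), (339, 99), (342, 99)]
240 [101, 101, 101, 101, 101, 102, 101, 101, 101, 102, 122, 152, 136, 100, 102, 150, 150, 151, 151, 151, 151, 151, 151, 151, 151, 152, 151, 152, 152, 152, 152, 152, 152, 151, 152, 152, 152, 152, 110
[... 182 characters left out ...]
 154, 154, 153, 153, 154, 154, 154, 154, 155, 154, 154, 154, 154, 154, 154, 154, 148, 114, 112, 111, 107, 106, 103, 97, 147, 152, 47, 109, 111, 112, 107, 102, 102]
260 [46, 63, 110, 110, 110, 45, 43, 149, 101, 102, 102, 106, 108, 110, 110, 112, 115, 124, 152, 153, 153, 153, 152, 153, 153, 153, 153, 153, 153, 153, 153, 153, 153, 153, 153, 136, 119, 120, 116, 114, 113, 111, 112, 107, 105, 103, 121, 151, 47, 64, 111, 111, 112, 52]
265 [45, 110, 110, 110, 60, 43, 43, 149, 101, 103, 106, 107, 109, 110, 110, 115, 115, 116, 119, 127, 151, 151, 151, 151, 151, 151, 152, 151, 152, 152, 152, 152, 153, 137, 121, 122, 121, 119, 119, 115, 114, 113, 111, 110, 107, 105, 104, 124, 45, 48, 108, 111, 110, 111]
```

```bash
python3 -m jog '[120,-0.003,0.0415,0.0041,0,0.003,0, 120,0,0.0415,0.0041,0,0,0, 120,0,0.0415,0.0041,0,0,0, 120,0,0.0415,0.0041,0,0,0, 120,0,0.0415,0.0041,0,0,0, 120,0,0,0,0,0,0, 120,0,0,0,0,0,0]'
python3 - <<'E'
from h import *
import pickle
go([.53,-.03,.21]); d=cap('wrist');pickle.dump((d,r.observe()['eef_pos'],r.observe()['eef_rot']),open('w4.pkl','wb'))
save(d,'w4.png',(100,0,500,340),1.75)
for c in [(.548,.064),(.5895,.2415)]: print(proj(d,[*c,.07]).round(1))
E
```

```text
clock: 7.85
eef_pos: [0.5293, -0.0286, 0.207]
eef_rot: [[-0.005, 0.222, 0.975], [0.001, 0.975, -0.222], [-1.0, -0.0, -0.005]]
ft_force: [-0.5, 0.5, -1.1]
width: 0.705
at [ 0.5293 -0.0286  0.207 ] shift [-0.003  -0.0012  0.001 ] turn [ 0.0016 -0.0051  0.0001] w 0.705 F [-0.45  0.48 -1.05] t 7.85
[318.3  85.6]
[ 319.3 -185.3]
```

View pics/w4.png

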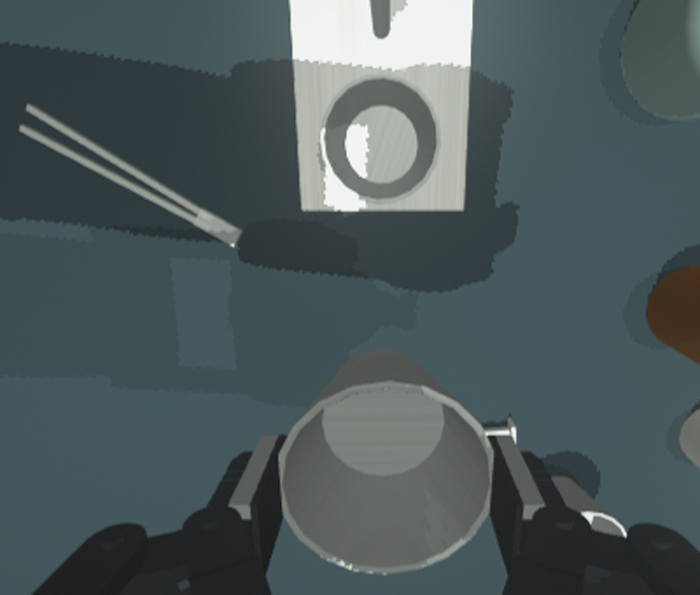

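```bash
cat >> h.py <<'E'
from scipy.optimize import least_squares
def rimfit(d,pts,z,guess,fixz=True):
    # pts: L,R,T,B extreme pixels of rim outline
    a=np.linspace(0,2*np.pi,181)
    L,R_,T,B=pts
    def f(q):
        zz=z if fixz else q[2]
        P=np.array([proj(d,[q[0]+.032*np.cos(t),q[1]+.032*np.sin(t),zz]) for t in a])
        return [P[:,0].min()-L,P[:,0].max()-R_,P[:,1].min()-T,P[:,1].max()-B]
    s=least_squares(f,list(guess)+([] if fixz else [z]),diff_step=1e-4); return s.x.round(4),np.round(s.fun,1)
E
python3 - <<'E'
from h import *
import pickle
d,p,R=pickle.load(open('w4.pkl','rb'));R=np.array(R)
c=lambda L,R_,T,B:(L/1.75+100,R_/1.75+100,T/1.75,B/1.75)
n=rimfit(d,c(325,437,78,199),.07,(.548,.064));print('near',n)
for fz in (True,False):
    h=rimfit(d,c(280,492,382,573),.2337,p[:2],fz);print('held',h,'in tool',(R.T@(np.array([*h[0][:2],.2337])-p)).round(4))
print('goto',)
E
```

```text
near (array([0.5483, 0.068 ]), array([-2.9,  2.9, -2.7,  3.4]))
held (array([ 0.5296, -0.0299]), array([-4.1,  4.1, -0.7,  1.7])) in tool [-0.0263 -0.0004  0.0003]
held (array([ 0.5288, -0.0334,  0.2276]), array([-1.1,  1.1,  1.2, -1.4])) in tool [-0.0263 -0.004   0.0003]
goto
```

Run:
```python
from h import *
import pickle
d,p,R=pickle.load(open('w4.pkl','rb'));R=np.array(R)
print('f',d['f'],d['cx'],d['cy'],'axis',np.array(d['R'])[2].round(3),'cam',(-np.array(d['R']).T@d['t']).round(4))
a=onz(d,272.6,120,.006);b=onz(d,365.7,120,.006);print('plate corners',a.round(4),b.round(4),np.linalg.norm(a-b))
yv=np.array([.222,.975,0]); print('centre from edge',((a+b)/2+.13*yv).round(4),'near cup',((a+b)/2+.04*yv).round(4))
for rad in (.030,.031,.032):
    q=np.array([proj(d,[.5485+rad*np.cos(t),.069+rad*np.sin(t),.07]) for t in np.linspace(0,6.28,181)]);print(rad,q.min(0).round(1),q.max(0).round(1))
print('obs',325/1.75+100,437/1.75+100,78/1.75,199/1.75)
# handle post foot (crop 380,38 bottom of near post)
print('post foot',onz(d,380/1.75+100,38/1.75,.006).round(4))
g=cv2.cvtColor(d['frame'],cv2.COLOR_BGR2GRAY); print(g[79,275:362].tolist()); print(g[36:122,317].tolist())
```

```text
f 291.7042568780941 320.56628629252435 199.0233250762476 axis [-0.076 -0.314 -0.946] cam [0.5487 0.0513 0.3581]
plate corners [0.4874 0.0421 0.006 ] [0.5934 0.018  0.006 ] 0.10869950044669059
centre from edge [0.5692 0.1568 0.006 ] near cup [0.5492 0.069  0.006 ]
0.03 [284.9  43.1] [350.4 113.8]
0.031 [283.8  41.8] [351.5 114.9]
0.032 [282.7  40.6] [352.6 116. ]
obs 285.7142857142857 349.7142857142857 44.57142857142857 113.71428571428571
post foot [0.5607 0.1284 0.006 ]
[186, 184, 181, 181, 179, 181, 184, 177, 233, 242, 151, 116, 109, 115, 114, 115, 115, 116, 116, 116, 117, 118, 167, 242, 243, 243, 243, 243, 243, 243, 243, 243, 243, 243, 186, 179, 177, 177, 180, 179, 179, 177, 174, 174, 177, 182, 177, 177, 179, 177, 179, 177, 176, 176, 179, 179, 176, 176, 177, 177, 176, 174, 179, 124, 99, 97, 98, 97, 96, 96, 96, 96, 95, 95, 135, 162, 169, 187, 184, 186, 183, 184, 180, 184, 183, 183, 183]
[242, 233, 191, 188, 189, 184, 177, 171, 149, 113, 102, 102, 102, 102, 102, 101, 101, 101, 100, 100, 100, 100, 100, 104, 145, 179, 178, 177, 178, 179, 181, 181, 181, 180, 180, 181, 180, 179, 179, 179, 177, 176, 174, 174, 174, 173, 174, 176, 177, 177, 179, 180, 180, 179, 178, 177, 176, 177, 177, 176, 177, 176, 176, 175, 176, 177, 177, 177, 155, 121, 116, 115, 116, 115, 115, 115, 114, 133, 161, 163, 166, 181, 181, 167, 119, 69]
```

Run:
```python
from h import *
import pickle
w1=pickle.load(open('w1.pkl','rb'));w3=pickle.load(open('w3.pkl','rb'));d4,p4,R4=pickle.load(open('w4.pkl','rb'))
w2=dict(w1);dR=np.array(w1['R']) # w2 image not kept: rebuild its pose from tool pose
# camera in tool from w4
R4=np.array(R4);cam=lambda d:-np.array(d['R']).T@np.array(d['t'])
Rct=R4.T@np.array(d4['R']).T; tct=R4.T@(cam(d4)-p4)
Rw=np.array([[-.001,.224,.975],[.001,.975,-.224],[-1,.001,-.001]]);pw=np.array([.4632,-.2266,.096])
w2['R']=(Rw@Rct).T; w2['t']=-w2['R']@(pw+Rw@tct)
obs=[(w1,(284.5,341.5,149.7,206.5),0),(w2,(273.7,365,183.7,268.7),0),(w3,(220+156/4,220+648/4,180+151/4,180+592/4),0),(d4,(282.7,352,42,115.5),1)]
a=np.linspace(0,2*np.pi,121)
def res(q):
    C=[(q[0],q[1],.064),(q[2],q[3],.07)];o=[]
    for d,b,k in obs:
        e=dict(d);e['t']=np.array(d['t'])+q[4:7]
        P=np.array([proj(e,[C[k][0]+.032*np.cos(t),C[k][1]+.032*np.sin(t),C[k][2]]) for t in a])
        o+=[P[:,0].min()-b[0],P[:,0].max()-b[1],P[:,1].min()-b[2],P[:,1].max()-b[3]]
    return np.array(o+list(np.array(q[4:7])/.003))
s=least_squares(res,[.464,-.227,.5487,.069,0,0,0],diff_step=1e-4,x_scale=.01)
print(s.x.round(4));print(s.fun[:16].reshape(4,4).round(1))
p3=np.array([.464,-.2273]);Rz=np.array([[.224,.975],[.975,-.224]]) # cols tool y,z
off=Rz.T@(s.x[:2]-p3);print('held off tool y,z',off.round(4))
t=s.x[2:4]-Rz@off;print('TCP target',t.round(4),'tz-centred',(s.x[2:4]-Rz@[off[0],0]).round(4))
```

```text
[ 4.631e-01 -2.293e-01  5.481e-01  6.890e-02  1.000e-04 -1.000e-03
  3.000e-03]
[[ 0.1  1.4  0.9  0.5]
 [ 1.3  1.9  1.8  0.7]
 [-3.3  0.3 -0.8 -1.8]
 [ 0.1 -0.1 -0.5  0.6]]
held off tool y,z [-0.0022 -0.0004]
TCP target [0.549  0.0709] tz-centred [0.5486 0.071 ]
```

```bash
python3 -m jog '[120,0,0.035,-0.001,0.0016,-0.004,0, 120,0,0.035,-0.001,0,0,0, 120,0,0.031,-0.001,0,0,0, 120,0.03,0,0,0,0,0, 120,0.03,0,0,0,0,0, 120,0.025,0,0,0,0,0, 120,0,0,0,0,0,0, 120,0,0,0,0,0,0]'
python3 - <<'E'
from h import *
go([.5487,.0708,.09]);go([.5487,.0708,.07])
E
```

```text
clock: 8.7
eef_pos: [0.5499, 0.0689, 0.1241]
eef_rot: [[0.002, 0.227, 0.974], [-0.001, 0.974, -0.227], [-1.0, -0.0, 0.002]]
ft_force: [0.3, -1.3, -1.2]
width: 0.703
at [0.5499 0.0689 0.1241] shift [ 0.0341  0.0016 -0.0017] turn [-0.003   0.0017  0.0001] w 0.703 F [ 0.34 -1.35 -1.2 ] t 8.7
at [0.5499 0.0689 0.1241] shift [ 0.0541  0.0016 -0.0017] turn [-0.003   0.0017  0.0001] w 0.703 F [ 0.34 -1.35 -1.2 ] t 8.7
```

```bash
python3 -m jog '[120,0.012,0.0016,-0.0015,-0.003,0.0015,0, 120,0.01,0,0,0,0,0, 120,0.01,0,0,0,0,0, 120,0,0,0,0,0,0, 120,0,0,0,0,0,0, 120,0,0,0,0,0,0, 120,0,0,0,0,0,0]'
python3 - <<'E'
from h import *
for i in range(3): go([.5487,.0708,.07]); cap('side')
E
```

```text
clock: 9.4
eef_pos: [0.5489, 0.0717, 0.0922]
eef_rot: [[0.001, 0.223, 0.975], [-0.0, 0.975, -0.223], [-1.0, 0.0, 0.001]]
ft_force: [-1.0, 0.3, 0.2]
width: 0.7
at [0.5489 0.0717 0.0922] shift [ 0.0222 -0.0009 -0.0001] turn [ 0.0014  0.0013 -0.0001] w 0.7 F [-0.96  0.25  0.16] t 9.4
at [0.5489 0.0717 0.0921] shift [ 0.0221 -0.0009 -0.    ] turn [ 0.0014  0.0013 -0.0001] w 0.699 F [-0.62  0.08 -0.9 ] t 9.45
at [0.5489 0.0717 0.0921] shift [ 0.0221 -0.0009  0.    ] turn [ 0.0015  0.0011 -0.0001] w 0.702 F [ 0.35 -0.2  -0.48] t 9.5
```

```bash
python3 -m jog '[120,0.006,-0.0009,0,0,0.001,0, 120,0.006,0,0,0,0,0, 120,0.003,0,0,0,0,0, 120,0,0,0,0,0,0, 120,0,0,0,0,0,0]'
python3 -m jog '[120,0.002,0,0,0,0,0, 120,0.002,0,0,0,0,0, 120,0,0,0,0,0,0, 120,0,0,0,0,0,0]'
```

```text
clock: 10.05
eef_pos: [0.5485, 0.0708, 0.0767]
eef_rot: [[-0.001, 0.223, 0.975], [0.0, 0.975, -0.223], [-1.0, -0.0, -0.001]]
ft_force: [-0.3, 0.0, -1.1]
width: 0.707
clock: 10.45
eef_pos: [0.5485, 0.0708, 0.0727]
eef_rot: [[-0.001, 0.223, 0.975], [0.0, 0.975, -0.223], [-1.0, -0.0, -0.001]]
ft_force: [0.5, -0.3, -1.0]
width: 0.703
```

```bash
python3 -m jog '[120,0.002,0,0,0,0,0, 120,0.001,0,0,0,0,0, 120,0,0,0,0,0,0, 120,0,0,0,0,0,0]'
python3 -m jog '[120,0.001,0,0,0,0,0, 120,0,0,0,0,0,0, 120,0,0,0,0,0,0]'
python3 -m jog '[120,0.001,0,0,0,0,0, 120,0,0,0,0,0,0, 120,0,0,0,0,0,0]'
```

```text
clock: 10.85
eef_pos: [0.5485, 0.0708, 0.0697]
eef_rot: [[-0.001, 0.223, 0.975], [0.0, 0.975, -0.223], [-1.0, -0.0, -0.001]]
ft_force: [-0.1, -0.3, -0.1]
width: 0.705
clock: 11.15
eef_pos: [0.5485, 0.0708, 0.0687]
eef_rot: [[-0.001, 0.223, 0.975], [0.0, 0.975, -0.223], [-1.0, -0.0, -0.001]]
ft_force: [-0.0, -0.4, -0.4]
width: 0.704
clock: 11.45
eef_pos: [0.5489, 0.0708, 0.0683]
eef_rot: [[0.001, 0.223, 0.975], [0.0, 0.975, -0.223], [-1.0, 0.0, 0.001]]
ft_force: [-0.9, 1.0, 6.0]
width: 0.703
```

Contact (6 N) came at z=0.068, exactly where full nesting should be. Releasing and rising.

```bash
python3 -m jog '[0,0,0,0,0,0,0, 0,0,0,0,0,0,0, 0,0,0,0,0,0,0, 0,0,0,0,0,0,0, 0,0,0,0,0,0,0, 0,-0.02,0,0,0,0,0, 0,-0.04,0,0,0,0,0, 0,-0.05,0,0,0,0,0, 0,-0.02,0,0,0,0,0, 0,0,0,0,0,0,0]'
python3 - <<'E'
from h import *
import pickle
d=cap('wrist');e=cap('side');pickle.dump((d,e),open('n1.pkl','wb'))
save(d,'n1.png',(200,80,440,330),2)
go([.6265,-.2225,.2])
a=np.linspace(0,6.28,121)
for nm,c,z in [('nested',(.5485,.069),.095),('lower',(.5485,.069),.07)]:
    P=np.array([proj(d,[c[0]+.032*np.cos(t),c[1]+.032*np.sin(t),z]) for t in a]);print(nm,P.min(0).round(1),P.max(0).round(1))
    P=np.array([proj(e,[c[0]+.032*np.cos(t),c[1]+.032*np.sin(t),z]) for t in a]);print(' side',P.min(0).round(1),P.max(0).round(1))
a1=cv2.resize(d['frame'][140:360,200:440],(480,440));b1=cv2.resize(e['frame'][150:215,285:335],(338,440),interpolation=cv2.INTER_CUBIC)
cv2.imwrite('pics/n1.png',np.hstack([a1,b1])[:, :800])
E
```

```text
clock: 12.45
eef_pos: [0.5498, 0.0708, 0.201]
eef_rot: [[0.006, 0.223, 0.975], [-0.0, 0.975, -0.223], [-1.0, 0.001, 0.006]]
ft_force: [-0.5, 0.5, 0.4]
width: 1.003
at [0.5482 0.0708 0.197 ] shift [-0.0031 -0.2686  0.1416] turn [ 0.0014 -0.0014  0.0001] w 1.004 F [ 0.38 -0.62 -0.69] t 12.55
nested [283.8 161.5] [352.9 227.2]
 side [297.  170.8] [318.8 185.8]
lower [286.7 156.4] [350.2 217.3]
 side [297.3 176.9] [318.8 191.9]
```

View pics/n1.png

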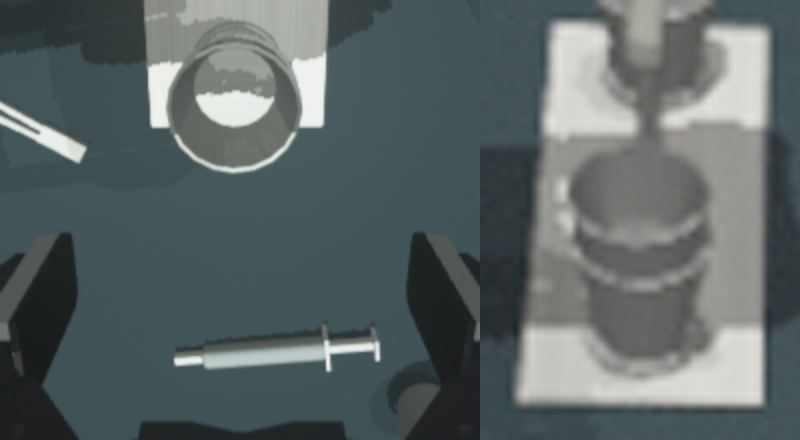

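The beaker is nested upright: the wrist rim sits at rows 160–226.5 against 161.5–227.2 predicted, and the side view shows both rims level. Now for the second beaker.

```bash
python3 -m jog '[0,0,-0.0385,0.0202,0.001,-0.001,0, 0,0,-0.0385,0.0202,0,0,0, 0,0,-0.0385,0.0202,0,0,0, 0,0,-0.0385,0.0202,0,0,0, 0,0,-0.0385,0.0202,0,0,0, 0,0,-0.0385,0.0202,0,0,0, 0,0,-0.0385,0.0202,0,0,0, 0,0.04,0,0,0,0,0, 0,0.04,0,0,0,0,0, 0,0.02,0,0,0,0,0, 0,0,0,0,0,0,0, 0,0,0,0,0,0,0]'
python3 - <<'E'
from h import *
go([.626,-.2235,.037]); d=cap('wrist'); d['t']=np.array(d['t'])+[.0001,-.001,.003]
P0=proj(d,[.626,-.2235,.064]);a=np.linspace(0,6.28,121)
P=np.array([proj(d,[.626+.032*np.cos(t),-.2235+.032*np.sin(t),.064]) for t in a]);print(P0.round(1),P.min(0).round(1),P.max(0).round(1))
g=cv2.cvtColor(d['frame'],cv2.COLOR_BGR2GRAY);x,y=P0.round().astype(int)
e=int(P[:,1].max()); t=int(P[:,1].min());print('T',t-8,g[t-8:t+8,x].tolist(),'B',e-8,g[e-8:e+8,x].tolist())
l=int(P[:,0].min());q=int(P[:,0].max());print('L',l-8,g[y,l-8:l+8].tolist(),'R',q-8,g[y,q-8:q+8].tolist())
E
```

```text
clock: 13.75
eef_pos: [0.6261, -0.2234, 0.0975]
eef_rot: [[-0.0, 0.224, 0.975], [0.0, 0.975, -0.224], [-1.0, 0.0, -0.0]]
ft_force: [0.1, -0.6, 1.5]
width: 1.003
at [ 0.6261 -0.2234  0.0975] shift [ 0.0605 -0.0001 -0.0001] turn [ 0.0004 -0.0005 -0.0003] w 1.003 F [ 0.14 -0.64  1.46] t 13.75
[319.9 223.8] [274.1 179.6] [365.6 263.8]
T 171 [61, 62, 62, 81, 100, 103, 103, 103, 130, 156, 154, 143, 145, 154, 154, 153] B 255 [130, 130, 130, 128, 126, 125, 224, 245, 234, 159, 102, 103, 102, 102, 102, 102]
L 266 [92, 92, 91, 92, 92, 92, 92, 92, 92, 118, 145, 146, 130, 107, 106, 108] R 357 [109, 108, 108, 107, 106, 105, 116, 145, 148, 140, 106, 102, 102, 102, 102, 102]
```

```bash
python3 -m jog '[0,0.03,0,0.0005,0,0,0, 0,0.02,0,0,0,0,0, 0,0.0105,0,0,0,0,0, 0,0,0,0,0,0,0, 120,0,0,0,0,0,0, 120,0,0,0,0,0,0, 120,0,0,0,0,0,0, 120,0,0,0,0,0,0, 120,0,0,0,0,0,0, 120,0,0,0,0,0,0]' 40
python3 - <<'E'
from h import *
go([.626,-.2235,.037])
E
python3 -m jog '[120,-0.004,0,0,0,0,0, 120,-0.006,0,0,0,0,0, 120,-0.02,0,0,0,0,0, 120,-0.03,0,0,0,0,0, 120,-0.035,0,0,0,0,0, 120,-0.04,0,0,0,0,0, 120,-0.04,0,0,0,0,0, 120,-0.01,0,0,0,0,0, 120,0,0,0,0,0,0]'
cat >> h.py <<'E'
def held():
    s=r.observe();p=np.array(s['eef_pos']);R=np.array(s['eef_rot']); d=cap('wrist')
    g=cv2.cvtColor(d['frame'],cv2.COLOR_BGR2GRAY)
    print('T 210',g[210:228,319].tolist(),'B 318',g[318:336,319].tolist()); return d
E
python3 - <<'E'
from h import *
go([.58,.13,.23]); held()
E
```

```text
clock: 14.8
eef_pos: [0.6275, -0.2241, 0.0397]
eef_rot: [[0.003, 0.224, 0.975], [-0.002, 0.975, -0.224], [-1.0, -0.001, 0.003]]
ft_force: [-1.4, 0.2, 5.7]
width: 0.705
at [ 0.6275 -0.2241  0.0397] shift [ 0.0027  0.0003 -0.0016] turn [0.0005 0.0034 0.0011] w 0.705 F [-1.42  0.17  5.68] t 14.8
clock: 15.7
eef_pos: [0.6271, -0.2238, 0.2244]
eef_rot: [[0.004, 0.224, 0.975], [-0.002, 0.975, -0.224], [-1.0, -0.001, 0.004]]
ft_force: [0.5, 0.1, -1.3]
width: 0.701
at [ 0.6271 -0.2238  0.2244] shift [-0.0065  0.3343 -0.125 ] turn [0.0004 0.004  0.0011] w 0.701 F [ 0.55  0.09 -1.3 ] t 15.7
T 210 [91, 111, 114, 109, 103, 106, 112, 111, 112, 112, 111, 111, 111, 111, 111, 111, 111, 112] B 318 [110, 108, 158, 189, 189, 188, 186, 185, 183, 183, 182, 180, 179, 178, 178, 179, 180, 181]
```

```bash
python3 -m jog '[120,-0.006,0.0435,-0.0178,0,0.004,0.001, 120,0,0.0435,-0.0178,0,0,0, 120,0,0.0435,-0.0178,0,0,0, 120,0,0,0,0,0,0]'
python3 - <<'E'
from h import *
held()
E
python3 -m jog '[120,0,0.0435,-0.0178,0,0,0, 120,0,0.0435,-0.0178,0,0,0, 120,0,0.0435,-0.0178,0,0,0, 120,0,0.0435,-0.0178,0,0,0, 120,0,0.0435,-0.0178,0,0,0, 120,0,0,0,0,0,0, 120,0,0,0,0,0,0, 120,0,0,0,0,0,0]'
python3 - <<'E'
from h import *
import pickle
go([.588,.2445,.13]); d=held(); d['t']=np.array(d['t'])+[.0001,-.001,.003]; s=r.observe();pickle.dump((d,s['eef_pos'],s['eef_rot']),open('w5.pkl','wb'))
c=np.array([.5881,.2444]);a=np.linspace(0,6.28,121);P0=proj(d,[*c,.07])
P=np.array([proj(d,[*(c+.032*np.array([np.cos(t),np.sin(t)])),.07]) for t in a]);print(P0.round(1),P.min(0).round(1),P.max(0).round(1))
g=cv2.cvtColor(d['frame'],cv2.COLOR_BGR2GRAY);x,y=P0.round().astype(int);t,e=P[:,1].min().astype(int),P[:,1].max().astype(int);l,q=P[:,0].min().astype(int),P[:,0].max().astype(int)
print('T',t-10,g[max(t-10,0):t+10,x].tolist(),'\nB',e-10,g[e-10:e+10,x].tolist());print('L',l-10,g[y,l-10:l+10].tolist(),'\nR',q-10,g[y,q-10:q+10].tolist())
E
```

```text
clock: 16.15
eef_pos: [0.6025, -0.0792, 0.2271]
eef_rot: [[-0.006, 0.219, 0.976], [0.004, 0.976, -0.219], [-1.0, 0.003, -0.007]]
ft_force: [0.1, -0.2, -0.5]
width: 0.701
T 210 [92, 112, 115, 110, 106, 110, 113, 113, 113, 113, 113, 112, 113, 112, 112, 112, 113, 114] B 318 [109, 105, 90, 73, 73, 73, 73, 73, 73, 73, 73, 73, 73, 72, 73, 73, 72, 71]
clock: 17.0
eef_pos: [0.5659, 0.1461, 0.2281]
eef_rot: [[-0.005, 0.225, 0.974], [0.001, 0.974, -0.225], [-1.0, 0.0, -0.005]]
ft_force: [-0.1, -1.7, -0.4]
width: 0.702
at [0.5659 0.1461 0.2281] shift [ 0.0981  0.1009 -0.0002] turn [-0.0012 -0.0049 -0.0002] w 0.702 F [-0.08 -1.7  -0.44] t 17.0
T 210 [112, 147, 156, 147, 135, 124, 120, 120, 121, 120, 120, 120, 119, 119, 119, 119, 120, 120] B 318 [113, 109, 93, 76, 76, 76, 76, 76, 76, 75, 76, 76, 76, 76, 75, 76, 75, 75]
[320.5  79.8] [288.2  43.8] [352.7 113.4]
T 33 [77, 77, 78, 77, 77, 77, 78, 78, 78, 79, 85, 124, 150, 126, 86, 76, 77, 77, 78, 78] 
B 103 [121, 105, 104, 104, 104, 104, 104, 102, 134, 153, 151, 166, 171, 172, 171, 171, 170, 170, 170, 170]
L 278 [169, 168, 167, 167, 165, 163, 164, 166, 151, 134, 147, 148, 94, 94, 94, 93, 94, 94, 93, 93] 
R 342 [85, 85, 85, 85, 85, 85, 85, 97, 146, 150, 173, 170, 169, 170, 173, 175, 172, 170, 172, 177]
```

```bash
python3 -m jog '[120,0,0.035,-0.0005,-0.001,-0.004,0, 120,0,0.034,-0.0005,0,0,0, 120,0,0.031,-0.0004,0,0,0, 120,0.03,0,0,0,0,0, 120,0.03,0,0,0,0,0, 120,0.03,0,0,0,0,0, 120,0.01,0,0,0,0,0, 120,0,0,0,0,0,0, 120,0,0,0,0,0,0, 120,0,0,0,0,0,0]'
python3 - <<'E'
from h import *
go([.587,.2438,.0707])
E
```

```text
clock: 18.05
eef_pos: [0.5875, 0.2452, 0.1309]
eef_rot: [[0.004, 0.223, 0.975], [0.001, 0.975, -0.223], [-1.0, 0.002, 0.003]]
ft_force: [-0.6, 0.0, -0.4]
width: 0.699
at [0.5875 0.2452 0.1309] shift [ 0.0602 -0.0017 -0.0004] turn [ 0.001   0.0031 -0.0022] w 0.699 F [-0.61  0.02 -0.44] t 18.05
```

```bash
python3 -m jog '[120,0.014,-0.0015,-0.0004,0.001,0.003,-0.002, 120,0.012,0,0,0,0,0, 120,0.01,0,0,0,0,0, 120,0.01,0,0,0,0,0, 120,0.005,0,0,0,0,0, 120,0,0,0,0,0,0, 120,0,0,0,0,0,0]'
python3 - <<'E'
from h import *
go([.587,.2438,.0707])
E
```

```text
clock: 18.75
eef_pos: [0.5861, 0.244, 0.0784]
eef_rot: [[-0.002, 0.224, 0.975], [-0.0, 0.975, -0.224], [-1.0, -0.001, -0.002]]
ft_force: [-1.2, -0.7, -0.4]
width: 0.704
at [0.5861 0.244  0.0784] shift [ 0.0077 -0.      0.001 ] turn [ 0.0004 -0.002   0.0008] w 0.704 F [-1.2  -0.7  -0.45] t 18.75
```

```bash
python3 -m jog '[120,0.002,0,0.001,0,-0.002,0, 120,0.002,0,0,0,0,0, 120,0.001,0,0,0,0,0, 120,0,0,0,0,0,0, 120,0,0,0,0,0,0]'
python3 -m jog '[120,0.001,0,0,0,0,0, 120,0.001,0,0,0,0,0, 120,0,0,0,0,0,0, 120,0,0,0,0,0,0]'
python3 -m jog '[120,0.001,0,0,0,0,0, 120,0,0,0,0,0,0, 120,0,0,0,0,0,0]'
```

```text
clock: 19.25
eef_pos: [0.5869, 0.2437, 0.0732]
eef_rot: [[-0.001, 0.224, 0.975], [-0.001, 0.975, -0.224], [-1.0, -0.001, -0.0]]
ft_force: [-1.2, 0.1, -0.7]
width: 0.705
clock: 19.65
eef_pos: [0.5868, 0.2437, 0.0711]
eef_rot: [[-0.001, 0.224, 0.975], [-0.001, 0.975, -0.224], [-1.0, -0.001, -0.0]]
ft_force: [0.3, -0.1, 0.2]
width: 0.701
clock: 19.95
eef_pos: [0.5871, 0.2438, 0.0707]
eef_rot: [[0.0, 0.224, 0.975], [-0.001, 0.975, -0.224], [-1.0, -0.001, 0.0]]
ft_force: [-0.7, -0.6, 4.9]
width: 0.703
```

Contact again came at the expected nested height, 0.0707. Releasing, rising and checking both rims by code.

```bash
python3 -m jog '[0,0,0,0,0,0,0, 0,0,0,0,0,0,0, 0,0,0,0,0,0,0, 0,0,0,0,0,0,0, 0,0,0,0,0,0,0, 0,-0.02,0,0,0,0,0, 0,-0.04,0,0,0,0,0, 0,-0.05,0,0,0,0,0, 0,-0.03,0,0,0,0,0, 0,0,-0.04,0,0,0,0, 0,0,-0.045,0.001,0.009,0,0, 0,0,0,0,0,0,0]'
cat >> h.py <<'E'
def outline(d,c,z,rad=.032,n=24):
    # signed radial offset (px) of strongest edge near predicted rim, min over window
    g=cv2.GaussianBlur(cv2.cvtColor(d['frame'],cv2.COLOR_BGR2GRAY),(3,3),0).astype(float)
    c0=proj(d,[*c,z]); A=[];b=[]
    for t in np.linspace(0,2*np.pi,n,endpoint=False):
        q=proj(d,[c[0]+rad*np.cos(t),c[1]+rad*np.sin(t),z]); u=(q-c0)/np.linalg.norm(q-c0)
        ks=np.arange(-4,4.1,.5); P=np.array([q+k*u for k in ks]).astype(np.float32)
        v=cv2.remap(g.astype(np.float32),P[None,:,0].copy(),P[None,:,1].copy(),cv2.INTER_LINEAR)[0]
        gr=np.abs(np.gradient(v)); b.append(ks[gr.argmax()])
    return np.array(b)
E
python3 - <<'E'
from h import *
import pickle
go([.5683,.1568,.1],-.217); d=cap('side'); w=cap('wrist'); e=cap('scene'); pickle.dump((d,w,e),open('n2.pkl','wb'))
w['t']=np.array(w['t'])+[.0001,-.001,.003]
for nm,c in (('near',(.5485,.069)),('far',(.5872,.2446))):
    for cn,D in (('side',d),('wrist',w),('scene',e)): print(nm,cn,proj(D,[*c,.095]).round(0),outline(D,c,.095,n=12))
E
```

```text
clock: 21.15
eef_pos: [0.5684, 0.157, 0.2106]
eef_rot: [[-0.001, 0.236, 0.972], [-0.002, 0.972, -0.236], [-1.0, -0.002, -0.0]]
ft_force: [0.1, -0.1, -0.4]
width: 0.999
at [0.5684 0.157  0.2106] shift [ 0.1106  0.     -0.    ] turn [-0.0217 -0.0005  0.0021] w 0.999 F [ 0.1  -0.09 -0.4 ] t 21.15
near side [308. 178.] [-1.  -1.5 -1.5 -0.5 -1.   4.   4.   2.   0.   0.   3.5 -0.5]
near wrist [321. 272.] [-1.5 -1.5 -0.5 -0.5  0.5  1.   1.   1.   0.5  0.5 -0.5 -3.5]
near scene [333. 190.] [ 2.  -0.5  0.   1.5  1.5  2.   2.   1.   0.  -1.  -1.5 -1.5]
far side [310. 140.] [ 0.   0.   0.   0.5  0.   0.   0.   0.5 -1.5  0.   2.5  0.5]
far wrist [318.  93.] [-3.5 -3.   0.5  1.  -1.5 -1.5 -2.  -2.5 -4.  -4.  -4.  -4. ]
far scene [378. 173.] [ 3.  -0.5  0.5  1.5  1.5  4.   2.   4.  -0.5  4.  -1.5 -0.5]
```

Run:
```python
from h import *
import pickle
d,w,e=pickle.load(open('n2.pkl','rb'));w['t']=np.array(w['t'])+[.0001,-.001,.003]
def prof(D,c,z,lab):
    g=cv2.cvtColor(D['frame'],cv2.COLOR_BGR2GRAY);a=np.linspace(0,6.28,181)
    P=np.array([proj(D,[c[0]+.032*np.cos(t),c[1]+.032*np.sin(t),z]) for t in a]);m,M=P.min(0),P.max(0);x,y=((m+M)/2).round().astype(int)
    print(lab,'pred',m.round(1),M.round(1))
    for n,k in (('T',int(m[1])),('B',int(M[1]))): print(n,k-7,g[k-7:k+8,x].tolist())
    for n,k in (('L',int(m[0])),('R',int(M[0]))): print(n,k-7,g[y,k-7:k+8].tolist())
prof(w,(.5872,.2446),.095,'far wrist');prof(d,(.5872,.2446),.095,'far side');prof(w,(.5485,.069),.095,'near wrist')
```

```text
far wrist pred [280.8  52.1] [354.4 130.6]
T 45 [55, 56, 56, 56, 56, 56, 78, 126, 151, 127, 87, 74, 76, 78, 79]
B 123 [107, 107, 107, 106, 131, 154, 152, 157, 166, 166, 166, 166, 166, 166, 166]
L 273 [169, 169, 170, 169, 180, 203, 194, 152, 151, 141, 94, 91, 90, 90, 90]
R 347 [83, 83, 83, 82, 131, 149, 150, 169, 174, 178, 175, 173, 172, 174, 181]
far side pred [300.1 134.1] [319.8 146.3]
T 127 [79, 75, 71, 75, 75, 72, 75, 99, 121, 117, 118, 117, 119, 118, 113]
B 139 [119, 118, 113, 137, 167, 167, 168, 156, 137, 136, 136, 135, 136, 179, 217]
L 293 [79, 78, 76, 78, 77, 77, 76, 95, 109, 96, 106, 107, 111, 115, 118]
R 312 [115, 116, 112, 109, 106, 103, 97, 110, 134, 136, 139, 139, 140, 141, 143]
near wrist pred [291.5 245.1] [351.4 297. ]
T 238 [238, 232, 182, 92, 91, 91, 91, 120, 209, 233, 232, 236, 237, 236, 235]
B 289 [107, 106, 106, 107, 107, 106, 137, 213, 207, 112, 81, 81, 81, 81, 81]
L 284 [83, 83, 84, 83, 84, 84, 114, 223, 217, 119, 108, 107, 108, 109, 108]
R 344 [110, 109, 111, 101, 207, 224, 141, 90, 86, 86, 86, 85, 85, 85, 85]
```

Both nested rims agree with the predictions to about 1 px, the far one at T 51.5 / B 130 against 52.1 / 130.6. Now the handle.

```bash
python3 -m jog '[0,0.03,0,0,-0.0217,0,0.002, 0,0.035,0,0,0,0,0, 0,0.03,0,0,0,0,0, 0,0.0155,0,0,0,0,0, 0,0,0,0,0,0,0, 0,0,0,0,0,0,0]'
python3 -m jog '[150,0,0,0,0,0,0, 150,0,0,0,0,0,0, 150,0,0,0,0,0,0, 150,0,0,0,0,0,0, 170,0,0,0,0,0,0, 185,0,0,0,0,0,0, 200,0,0,0,0,0,0, 220,0,0,0,0,0,0, 240,0,0,0,0,0,0, 240,0,0,0,0,0,0, 240,0,0,0,0,0,0]' 60
python3 - <<'E'
from h import *
import pickle
go([.5683,.1568,.1],-.217); w=cap('wrist'); g=cv2.cvtColor(w['frame'],cv2.COLOR_BGR2GRAY)
for z in (.134,.116): print(proj(w,[.568,.157,z]).round(1), [proj(w,np.array([.568,.157,z])+s*.033*np.array([.216,.976,0])).round(1).tolist() for s in(1,-1)])
for y in range(235,340,8): print(y,g[y,290:352:2].tolist())
E
```

```text
clock: 21.9
eef_pos: [0.5692, 0.1617, 0.1003]
eef_rot: [[0.0, 0.21, 0.978], [0.001, 0.978, -0.21], [-1.0, 0.001, 0.0]]
ft_force: [0.3, -0.4, 0.6]
width: 0.999
clock: 23.0
eef_pos: [0.5686, 0.1609, 0.0998]
eef_rot: [[-0.001, 0.211, 0.977], [0.001, 0.977, -0.211], [-1.0, 0.001, -0.001]]
ft_force: [-4.7, -0.0, 3.4]
width: 0.176
at [0.5686 0.1609 0.0998] shift [-0.0002 -0.004   0.0006] turn [ 0.0041 -0.0011 -0.0008] w 0.176 F [-4.7  -0.01  3.37] t 23.0
[319.9 291.2] [[320.3, 227.6], [319.6, 345.8]]
[320.  270.2] [[320.4, 212.6], [319.7, 320.5]]
235 [242, 242, 241, 242, 242, 241, 241, 143, 158, 164, 169, 175, 175, 175, 176, 175, 175, 176, 176, 176, 174, 169, 164, 173, 205, 246, 246, 246, 246, 246, 246]
243 [242, 241, 220, 214, 214, 214, 211, 137, 158, 163, 169, 175, 175, 175, 175, 175, 175, 175, 175, 175, 174, 169, 163, 153, 197, 226, 225, 225, 226, 246, 246]
251 [242, 241, 108, 107, 107, 108, 108, 125, 157, 162, 169, 174, 174, 175, 175, 175, 175, 175, 175, 175, 173, 168, 162, 149, 81, 111, 111, 111, 111, 111, 246]
259 [66, 104, 106, 106, 107, 107, 70, 105, 156, 162, 168, 174, 174, 174, 1
[... 861 characters left out ...]
49, 138, 155, 161, 168, 169, 169, 169, 169, 169, 169, 169, 169, 163, 158, 152, 83, 56, 56, 50, 53, 52, 53, 53]
315 [46, 45, 45, 46, 47, 48, 52, 54, 136, 154, 160, 167, 168, 168, 168, 168, 167, 167, 167, 167, 163, 157, 150, 101, 53, 54, 49, 50, 48, 48, 49]
323 [45, 46, 43, 46, 46, 96, 79, 82, 133, 153, 159, 166, 166, 166, 166, 167, 167, 166, 167, 166, 161, 155, 146, 95, 80, 77, 60, 49, 46, 48, 48]
331 [42, 44, 41, 45, 71, 208, 227, 227, 132, 152, 158, 165, 166, 166, 166, 166, 166, 166, 166, 166, 160, 154, 141, 236, 212, 122, 86, 47, 44, 44, 44]
339 [42, 42, 39, 42, 56, 119, 220, 237, 238, 177, 147, 159, 161, 161, 161, 161, 161, 161, 161, 161, 150, 137, 238, 191, 118, 119, 119, 45, 42, 41, 43]
```

Gripped, but 4 mm off the balance point, so I'll re-centre before lifting.

```bash
python3 -m jog '[140,0,0,0,0,0,0, 140,0,0,0,0,0,0, 140,0,-0.004,0,0.004,-0.001,0, 140,0,0,0,0,0,0, 140,0,0,0,0,0,0, 180,0,0,0,0,0,0, 200,0,0,0,0,0,0, 220,0,0,0,0,0,0, 240,0,0,0,0,0,0, 240,0,0,0,0,0,0, 240,0,0,0,0,0,0]' 80
python3 - <<'E'
from h import *
go([.5683,.1568,.1],-.217)
E
python3 -m jog '[240,-0.002,0,0,0,0,0, 240,-0.004,0,0,0,0,0, 240,-0.004,0,0,0,0,0, 240,0,0,0,0,0,0, 240,0,0,0,0,0,0, 240,0,0,0,0,0,0]'
python3 - <<'E'
from h import *
go([.5683,.1568,.1],-.217)
# check level: rim rows side/scene with +10 mm
for cn in ('side','scene'):
    D=cap(cn)
    for nm,c in (('near',(.5485,.069)),('far',(.5872,.2446))):
        print(cn,nm,[(round(z,3),float(np.median(np.abs(outline(D,c,z,n=36)))) ) for z in (.095,.1,.105,.11)])
E
```

```text
clock: 24.15
eef_pos: [0.5677, 0.1571, 0.0998]
eef_rot: [[0.0, 0.215, 0.977], [0.001, 0.977, -0.215], [-1.0, 0.001, -0.0]]
ft_force: [-5.4, 0.9, 4.5]
width: 0.175
at [0.5677 0.1571 0.0998] shift [-0.0002 -0.0001  0.0006] turn [ 0.0002 -0.0001 -0.0009] w 0.175 F [-5.39  0.93  4.52] t 24.15
clock: 24.75
eef_pos: [0.5679, 0.1569, 0.1095]
eef_rot: [[0.0, 0.215, 0.977], [0.001, 0.977, -0.215], [-1.0, 0.001, 0.0]]
ft_force: [-0.4, 0.2, -6.4]
width: 0.173
at [0.5679 0.1569 0.1095] shift [ 0.0095 -0.      0.0004] turn [ 0.0001  0.0002 -0.0009] w 0.173 F [-0.36  0.21 -6.43] t 24.75
side near [(0.095, 1.75), (0.1, 1.25), (0.105, 1.0), (0.11, 2.0)]
side far [(0.095, 2.75), (0.1, 2.5), (0.105, 3.0), (0.11, 3.5)]
scene near [(0.095, 2.75), (0.1, 2.0), (0.105, 1.0), (0.11, 0.5)]
scene far [(0.095, 3.5), (0.1, 2.5), (0.105, 1.0), (0.11, 0.5)]
```

The weight is on the wrist (6.4 N) and the carrier is level. Lifting the rest of the way.

```bash
python3 -m jog '[240,-0.005,0,0,0,0,0, 240,-0.01,0,0,0,0,0, 240,-0.013,0,0,0,0,0, 240,-0.014,0,0,0,0,0, 240,-0.014,0,0,0,0,0, 240,-0.014,0,0,0,0,0, 240,-0.011,0,0,0,0,0, 240,-0.006,0,0,0,0,0, 240,-0.003,0,0,0,0,0, 240,0,0,0,0,0,0, 240,0,0,0,0,0,0, 240,0,0,0,0,0,0]'
python3 -m jog '[240,0,0,0,0,0,0, 240,0,0,0,0,0,0, 240,0,0,0,0,0,0, 240,0,0,0,0,0,0]'
python3 - <<'E'
from h import *
go([.5683,.1568,.2],-.217); s=r.observe(); dz=s['eef_pos'][2]-.0998; dx=np.array(s['eef_pos'][:2])-[.5677,.1571]; print(dz,dx,np.abs(s['joint_velocities']).max(),s['torque'])
for cn in ('side','scene'):
    D=cap(cn)
    for nm,c in (('near',(.5485,.069)),('far',(.5872,.2446))):
        c=np.array(c)+dx
        print(cn,nm,[(k,float(np.median(np.abs(outline(D,c,.095+dz+k/1000,n=36)))) ) for k in (-12,-8,-4,0,4,8,12)])
E
```

```text
clock: 26.05
eef_pos: [0.5677, 0.1568, 0.1991]
eef_rot: [[-0.0, 0.215, 0.977], [0.001, 0.977, -0.215], [-1.0, 0.001, -0.001]]
ft_force: [0.8, -0.3, -6.3]
width: 0.167
clock: 26.45
eef_pos: [0.5679, 0.1568, 0.1997]
eef_rot: [[0.001, 0.215, 0.977], [0.001, 0.977, -0.215], [-1.0, 0.001, 0.0]]
ft_force: [1.2, 0.3, -5.6]
width: 0.171
at [0.5679 0.1568 0.1997] shift [-0.0003  0.      0.0004] turn [ 0.0001  0.0005 -0.001 ] w 0.171 F [ 1.16  0.32 -5.59] t 26.45
0.09988711221564417 [ 0.00024374 -0.00025543] 0.0024373977202478037 [0.03977503 0.02789047 0.01539418]
side near [(-12, 2.25), (-8, 2.0), (-4, 1.0), (0, 1.0), (4, 1.5), (8, 2.25), (12, 3.0)]
side far [(-12, 2.25), (-8, 2.5), (-4, 3.25), (0, 3.0), (4, 4.0), (8, 3.0), (12, 3.5)]
scene near [(-12, 3.25), (-8, 3.0), (-4, 2.0), (0, 1.0), (4, 0.5), (8, 0.5), (12, 1.5)]
scene far [(-12, 2.25), (-8, 2.5), (-4, 2.0), (0, 1.5), (4, 0.5), (8, 1.5), (12, 2.0)]
```

```bash
python3 -c "
from cell import sign_off; sign_off()
from h import *; go([.5683,.1568,.2],-.217)"
```

```text
the job is handed in; nothing more can be done
the job is handed in; nothing more can be done
```

The job is handed in. Both loose beakers are nested in the carrier's beakers, one in each. The carrier is held by its handle, lifted 99.9 mm straight up, at 26.5 s on the clock.

**Nesting:** both beakers touched bottom at the height expected for full nesting, with about 5–6 N of contact, before I let go. The nested rims then matched the predicted positions to about 1–1.5 px.

**Holding at the end:**
- **Load:** the wrist carries about 5.6–6.3 N, about the full weight of the carrier and four beakers.
- **Stillness:** joint speeds are under 0.003 rad/s.
- **Level:** the tool is level to within 0.001 rad. In the scene view both rims sit at about the same height, so the carrier looks level.

**What disagreed or failed:**
- **Fingertips:** they sat about 20 mm behind the TCP at beaker width, not 14 mm ahead of it as `r.tip_extent` says. The first grasp therefore closed above the rim without touching the beaker, and I repeated it lower.
- **Handle grip:** my first grip was 4 mm off the balance point, so I re-centred before lifting.
- **Rim height:** the scene view reads the rims about 5 mm higher than expected, and it did so before the final lift as well.
- **Far beaker:** in the side view after the lift, its rim check was inconclusive, probably because the gripper and handle were in the way.
- **Bystanders:** I did not measure them again at the end. No planned move went near them.

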